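# Hang the washed sauce cups on the draining pegs

### The arm

A 7-joint arm with a two-finger parallel gripper is mounted at the origin on the work surface. World frame = base frame: x ahead of the robot, y to its left, z up, the work surface at z = 0. Lengths are in m, angles in rad, forces in N, time in s.
With the tool pointing down it reaches from about 0.4 to 0.85 m from the base axis. Payload 4.5 kg.
Tool frame: the origin (TCP) lies on the centre line of the jaws, within the pads' length; the fingertips stand ahead of it and the grasp point (between the pads) lies 3 mm ahead of it (r.finger_overhang is the z of the fingertips in the tool frame, in m); z points along the fingers, y is the direction in which the jaws open and shut (so a half turn about z gives the same grasp; the last joint's range is limited). The gripper opens to 88 mm and grips with 3 to 60 N. Pads are 18 mm wide; open, the fingers measure 123 mm over their backs; the gripper's body (75 mm by 187 mm) begins 45 mm behind the grasp point.
Start: joints at [-1.214, 0.689, -0.195, 1.565, 0.157, 0.902, -0.215], TCP at [0.198, 0.593, 0.261] pointing down, gripper open.
Joint ranges: [-3.01, 3.01], [-0.46, 2.08], [-1.47, 1.51], [0.13, 2.56], [-1, 4.14], [0.04, 2.09], [-2.66, 2.66]. Speed limits (rad/s): [2.57, 2.57, 3.14, 3.14, 3.14, 3.14, 3.14].

### API

Orientations are given as a unit quaternion [x, y, z, w].
In Python, from plant import get_state, snapshot, camera_model, workorder, boxes_of, mark_of, r gives the robot as it stands.
- The arm moves only by the tool jog_arm, never from a script. Its argument "rows" is a list of rows, each a list of 2 entries, a list of its own where there are three numbers: the shift along the tool's x, y, z normalised to -1 to 1, where 1 is 75 cm, then the turn about the tool's z normalised to -1 to 1, where 1 is 2 rad. A call has 1 to 20 rows; each row is the pose to reach, as a shift and turn from the pose commanded when the call began, along the tool's axes at that moment; what a row does not reach only later rows make up. A row lasts 1/12 s, in which the tool goes at most 41.7 mm and 7.16 degrees, less where a joint would pass 70% of its speed; a pose out of reach is approached as far as the arm can. A call with a number of a shift or a turn outside -1 to 1 is refused whole. A call with a gripper value outside its range is refused whole. "gripper" is the finger opening in mm, from 0 to 88.1, set as the call begins (left out, the last holds). The fingers move at their own pace and stop on an object; "newtons" is the grip in N (left out, the last holds). Time passes only in rows, so rows that repeat a pose let the fingers close. It gives the time, the measured TCP pose, the force and the opening at its end, in the units of the state.
- get_state(): the state, without advancing time (a new reading comes with each control period).
- snapshot(name): name is "side" or "top"; returns the picture (420x560x3 uint8, red, green, blue); there is no depth.
- camera_model(name): a dict with "mtx" (3x3 intrinsics, pixels), "extrinsics" (4x4, takes a point from camera to world coordinates). Camera axes: x right, y up, looking along -z (the intrinsics and any distortion apply to the point x, -y, -z); pixel columns grow to the right and rows downward; lengths in m; the calibration is good to about 2 mm. A picture is of the moment at which its call begins. camera_model takes no time and is no camera call.
- workorder.finish_job(): hands the job in, once; it reports no verdict.
Trained networks look in the newest picture that a camera, given by its name, has taken for a name from the list of things; names that differ only in an ending like _2 or _b are one class to them, and where a whole thing is asked for, a point or a joint stands for the part that bears it (a point fixed in the world has none). Each returns a list of dicts, best first, with "p" (0 to 1); they miss things now and then, are a little off and sometimes report something else, mostly with a low value. They report only what shows in the picture. A call takes as long as a camera call. They do not tell look-alikes from the thing itself.
- boxes_of(thing, camera): "rect" ([left, top, right, bottom] in pixels, round what is visible of it).
- mark_of(thing, camera): "pixel" ([row, column] in pixels: a listed point, or the origin of a listed thing).
The state is a dict: "clock": time; "q": joint angles; "qd": joint speeds; "joint_torque": joint torques, N m; "tool_pos": TCP position; "eef_rot": TCP orientation; "contact_force": force on the tool from outside, world axes, zero at the start; "moment": the same for the moment, N m; "opening": opening from 0.0 (shut) to 1.0 (fully open).
Only numpy, scipy, OpenCV 4.12 (cv2) and the standard library are available. Lean on these libraries where they do the work, as an engineer would, in place of code of your own. Each camera call takes 0.05 s, during which the arm holds its last target.

### The job

First push the blue drip tray fully home under the draining rack. Then hang the red and the yellow cup mouth-down on the two leaning pegs, one cup to a peg (either way round), each all the way down so that its inside base rests on the peg's ball end, and let go. Don't let a cup fall over or drop, and leave the sauce bottle, spice jar and pizza cutter where they are.

Things in the scene. Friction and masses are not known exactly. Their poses are not given: they have to be found in the camera images.
- rack: Fixed steel draining rack, 200 mm deep (x), 284 mm wide (y). Origin: centre of its underside; -x is its front, where the tray sticks out and to which the pegs lean; z up. Crossbar 14 mm thick, along y, 20 mm behind the origin, axis 85 mm up, on posts at y = +-135 mm. The pegs rise from it at y = +-75 mm; their balls are 52 mm in front of the origin. Back strip 40 mm high.
- peg_left: Left (rack +y) peg: white rod 12 mm thick, 125 mm long, ending in a black ball 18 mm in diameter. Origin: centre of the ball, 187 mm above the worktop; +z along the rod, out of its end; y level. Leans 35 degrees from vertical to the rack's front. A cup rests with its inner floor on the ball; let go, it swings 10 to 15 degrees towards upright until its wall lies on the rod.
- peg_right: Right (rack -y) peg: white rod 12 mm thick, 125 mm long, ending in a black ball 18 mm in diameter. Origin: centre of the ball, 187 mm above the worktop; +z along the rod, out of its end; y level. Leans 35 degrees from vertical to the rack's front. A cup rests with its inner floor on the ball; let go, it swings 10 to 15 degrees towards upright until its wall lies on the rod.
- drip_tray (a joint): How far the blue drip tray is pulled out of the rack's front, in m: 0 is fully home (at its stop), 0.11 all the way out. It slides straight along the rack's x and stays where it is left; friction about 2 N, some 3 to 5 N to push it.
- tray_front (a point): Middle of the top edge of the tray's front wall, on its outer face, 47 mm above the worktop. The front wall is an upright flat panel 246 mm wide, 6 mm thick, from 2 to 47 mm above the worktop; push it towards the rack's +x. The other walls are 24 mm high.
- cup_red: Red sauce cup, round, 105 mm tall, about 0.16 kg; starts mouth-down on the worktop. Outside: a cylinder 56 mm in diameter for the 45 mm next to the closed base, then flaring to 76 mm at the mouth; inside 48 mm wide at the base, 68 mm at the mouth, 100 mm deep. Origin: centre of the mouth, in the plane of the rim; +z runs along its axis from the mouth to the closed base.
- cup_yellow: Yellow sauce cup, round, 105 mm tall, about 0.16 kg; starts mouth-down on the worktop. Outside: a cylinder 56 mm in diameter for the 45 mm next to the closed base, then flaring to 76 mm at the mouth; inside 48 mm wide at the base, 68 mm at the mouth, 100 mm deep. Origin: centre of the mouth, in the plane of the rim; +z runs along its axis from the mouth to the closed base.
- cup_red_floor (a point): centre of the red cup's inner floor, on its axis 100 mm from the mouth (inside the cup).
- cup_yellow_floor (a point): centre of the yellow cup's inner floor, on its axis 100 mm from the mouth (inside the cup).
- sauce_bottle: Orange sauce bottle with a red cap, 58 mm in diameter, 165 mm tall, standing near the cups. Origin: centre of its underside. Leave it alone.
- spice_jar: Amber jar with a black lid, 70 mm in diameter, 100 mm tall. Origin: centre of its underside. Leave it alone.
- pizza_cutter: Pizza cutter lying flat, 220 mm long, black handle and steel wheel 90 mm in diameter. Origin: under the middle of it, wheel towards +x. Leave it alone.
Not all that is in view belongs to the job. Several things have the shape of the cup_yellow; the one meant has the colours described above. Several things have the shape of the cup_red; the one meant has the colours described above.

How it is judged:
By the outcome, as a careful person would: the job done as asked, in the order asked, and still so for the second after the job is handed in, with the robot touching nothing.
It also fails if it takes over 72 s, if anything falls off the work surface, if the arm or the gripper's body presses on something with over 40 N, if the wrist force passes 120 N, or if a joint passes its speed limit or range.

## Working session

There is one attempt and no reset: what is moved stays moved. The work goes in short steps, Python scripts to look and compute and a tool call to move; the robot and the scene stay as the last step left them, time stands still between calls to the robot, and variables do not carry over. Pictures are saved under pics/ and viewed, and the job is handed in when it is done.

Besides the shell and the picture viewer there is one more tool, called after "Call:" as name(argument=value, ...) on one line, values as JSON. jog_arm: Moves the arm, as the interface text tells. Scaled input: -1 to 1 covers 75 cm each way for a shift and 2 rad each way for a turn. Its arguments: {"type":"object","properties":{"rows":{"type":"array"},"gripper":{"type":"number"},"newtons":{"type":"number"}},"required":["rows"]}

```bash
ls; mkdir -p pics; cat > h.py <<'E'
import numpy as np, cv2
from plant import *
from scipy.spatial.transform import Rotation as R
def snap(cam,name):
    im=snapshot(cam); cv2.imwrite(f'pics/{name}.png',cv2.cvtColor(im,cv2.COLOR_RGB2BGR)); return im
def ray(cam,row,col):
    m=camera_model(cam);K=np.array(m['mtx']);E=np.array(m['extrinsics'])
    d=np.linalg.inv(K)@np.array([col,row,1.]); d=np.array([d[0],-d[1],-d[2]])
    return E[:3,3],E[:3,:3]@d
def at_z(cam,row,col,z):
    o,d=ray(cam,row,col); return o+d*(z-o[2])/d[2]
def proj(cam,p):
    m=camera_model(cam);K=np.array(m['mtx']);E=np.array(m['extrinsics'])
    c=E[:3,:3].T@(np.array(p)-E[:3,3]); c=np.array([c[0],-c[1],-c[2]]); u=K@c; return u[1]/u[2],u[0]/u[2]
def tri(r1,r2):
    (a,b),(c,d)=r1,r2; b=b/np.linalg.norm(b); d=d/np.linalg.norm(d)
    s=np.linalg.lstsq(np.c_[b,-d],c-a,rcond=None)[0]; p,q=a+b*s[0],c+d*s[1]; return (p+q)/2,np.linalg.norm(p-q)
E
python3 - <<'E'
from h import *
snap('side','s0');snap('top','t0')
for c in('side','top'):
    print(c,{k:np.round(v,3).tolist() if not isinstance(v,str) else v for k,v in camera_model(c).items()})
    for t in ['rack','peg_left','peg_right','tray_front','cup_red','cup_yellow','cup_red_floor','sauce_bottle','spice_jar','pizza_cutter']:
        print(t,[(np.round(m['pixel'],1).tolist(),round(m['p'],2)) for m in mark_of(t,c)])
print(get_state(), r.finger_overhang)
E
```

```text
pics
side {'mtx': [[454.2, 0.0, 282.699], [0.0, 454.2, 198.75], [0.0, 0.0, 1.0]], 'extrinsics': [[0.915, 0.221, -0.339, 0.113], [-0.404, 0.492, -0.771, -0.947], [-0.003, 0.842, 0.539, 0.816], [0.0, 0.0, 0.0, 1.0]]}
rack [([204.7, 280.9], 0.94)]
peg_left [([149.6, 253.4], 0.44)]
peg_right [([169.4, 285.1], 0.45)]
tray_front []
cup_red [([264.9, 264.7], 0.8), ([254.3, 313.5], 0.79), ([294.4, 229.4], 0.7)]
cup_yellow [([369.7, 296.4], 0.83), ([321.0, 290.3], 0.72), ([204.6, 279.1], 0.63), ([343.4, 242.4], 0.59)]
cup_red_floor [([265.0, 226.7], 0.9), ([234.4, 265.0], 0.71), ([226.2, 317.0], 0.66)]
sauce_bottle [([295.0, 342.1], 0.9)]
spice_jar [([251.5, 357.3], 0.63)]
pizza_cutter [([192.9, 196.0], 0.87), ([151.6, 253.0], 0.59)]
top {'mtx': [[409.867, 0.0, 278.665], [0.0, 409.867, 211.088], [0.0, 0.0, 1.0]], 'extrinsics': [[0.002, 0.991, -0.137, 0.369], [-1.0, 0.006, 0.025, 0.039], [0.026, 0.137, 0.99, 1.108], [0.0, 0.0, 0.0, 1.0]]}
rack [([180.2, 212.5], 0.91)]
peg_left [([196.1, 177.1], 0.53)]
peg_right [([172.4, 240.9], 0.41)]
tray_front [([247.9, 230.6], 0.71)]
cup_red [([239.2, 304.
[... 354 characters left out ...]
 0.84)]
{'clock': 1.1, 'q': array([-1.2141926 ,  0.68910393, -0.19461299,  1.5652934 ,  0.15730405,
        0.90253004, -0.21507326]), 'qd': array([ 0.00068993,  0.00072247, -0.00197704,  0.00025436, -0.00097084,
       -0.00023248, -0.00093911]), 'joint_torque': array([-8.07660763e-04, -5.27491164e+01, -1.26773503e+00, -1.53750390e+01,
       -5.19566587e-02, -1.05205643e-03,  2.38776840e-05]), 'tool_pos': array([0.19824352, 0.59274249, 0.26074236]), 'eef_rot': array([ 1.60671986e-01,  9.87007858e-01,  2.54967605e-05, -1.53690015e-06]), 'contact_force': array([-0.23757878, -0.51092247,  0.19688775]), 'moment': array([0.01211622, 0.00086079, 0.03837892]), 'opening': 1.0003391710083107} 0.022
```

View pics/s0.png

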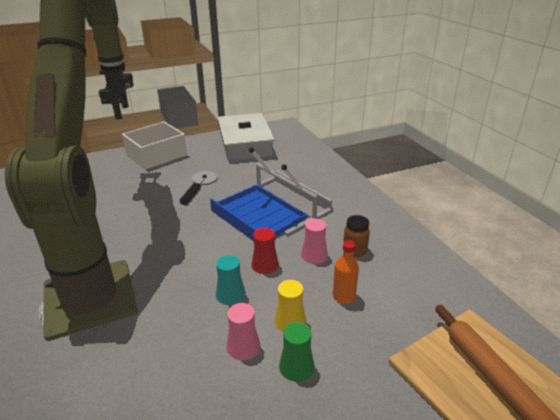

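View pics/t0.png

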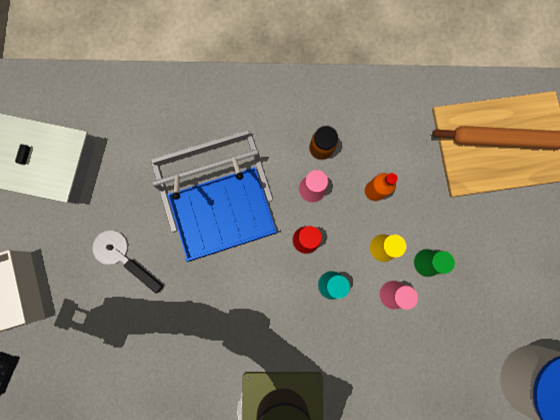

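```bash
python3 - <<'E'
from h import *
t=cv2.imread('pics/t0.png');s=cv2.imread('pics/s0.png')
def up(im,r,c,n,h=30,w=40,f=9):
    cv2.imwrite(f'pics/{n}.png',cv2.resize(im[r-h:r+h,c-w:c+w],None,fx=f,fy=f,interpolation=cv2.INTER_NEAREST))
up(t,190,212,'tz',70,75,5); up(s,175,275,'sz',50,60,6)
# ball by marks
for c,L in(('top',[(196.1,177.1),(172.4,240.9)]),('side',[(149.6,253.4),(169.4,285.1)])):
    for p in L: print(c,np.round(at_z(c,*p,.187),4))
# cups: colour masks
def mask(im,f):
    h=cv2.cvtColor(im,cv2.COLOR_BGR2HSV).astype(int); m=f(h[...,0],h[...,1],h[...,2]).astype(np.uint8)
    n,l,st,ce=cv2.connectedComponentsWithStats(m); 
    return [(st[i].tolist(),np.round(ce[i],1).tolist()) for i in range(1,n) if st[i,4]>80]
for n,im in(('top',t),('side',s)):
    print(n,'red',mask(im,lambda h,s,v:((h<4)|(h>174))&(s>200)&(v>60)))
    print(n,'yel',mask(im,lambda h,s,v:(h>20)&(h<32)&(s>200)&(v>80)))
    print(n,'blue',mask(im,lambda h,s,v:(h>105)&(h<125)&(s>180)&(v>60)))
E
```

```text
top [0.5292 0.2455 0.187 ]
top [0.5854 0.102  0.187 ]
side [0.5397 0.2482 0.187 ]
side [0.5775 0.0926 0.187 ]
top red [([386, 173, 11, 11, 95], [391.1, 178.4]), ([293, 226, 28, 27, 585], [306.7, 239.0])]
top yel [([370, 235, 36, 26, 745], [387.1, 246.8])]
top blue [([168, 168, 109, 93, 6305], [221.3, 214.1]), ([534, 357, 26, 63, 1349], [548.1, 390.8])]
side red [([254, 229, 20, 12, 143], [263.9, 234.4])]
side yel [([276, 281, 29, 49, 684], [289.3, 300.8])]
side blue [([217, 189, 89, 42, 1721], [260.4, 211.3])]
```

View pics/tz.png

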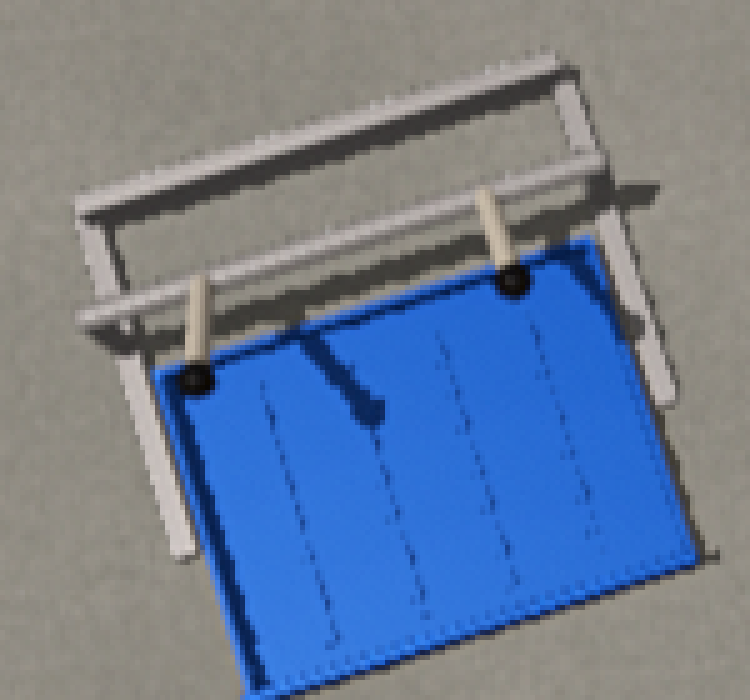

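View pics/sz.png

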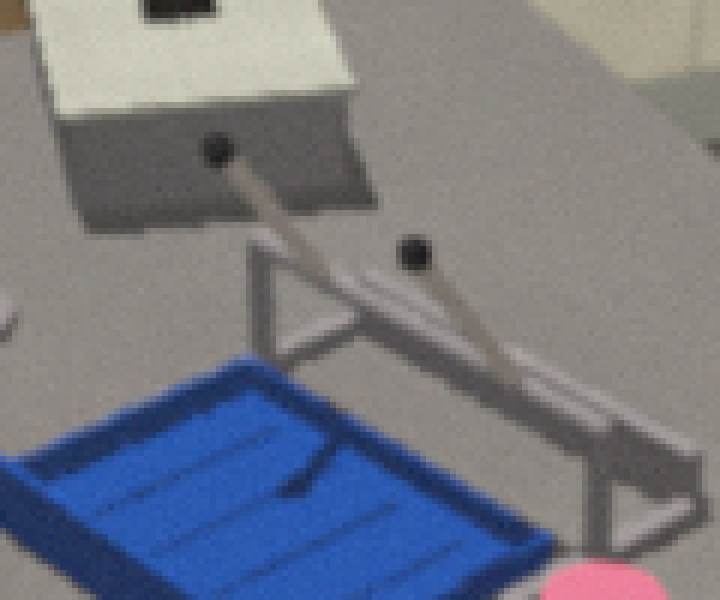

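```bash
python3 - <<'E'
from h import *
L=tri(ray('top',195.3,175.7),ray('side',149.3,250.8));Rr=tri(ray('top',175.7,238.9),ray('side',166.7,283.5))
print(L,Rr)
for p in[(195.3,175.7),(175.7,238.9)]: print('top',at_z('top',*p,.187))
for p in[(149.3,250.8),(166.7,283.5)]: print('side',at_z('side',*p,.187))
d=L[0]-Rr[0]; print('d',np.linalg.norm(d),'yaw',np.degrees(np.arctan2(-d[0],d[1])))
# front edge: zoom (247,697),(697,562)
for x,y in[(247,697),(697,562)]: print('front',at_z('top',120+y/5-.5,137+x/5-.5,.047))
# back strip top z .04 corners (78,208)->(555,60)
for x,y in[(80,195),(553,55)]: print('back',at_z('top',120+y/5-.5,137+x/5-.5,.04))
for x,y in[(80,315),(605,158)]: print('bar',at_z('top',120+y/5-.5,137+x/5-.5,.088))
for th in['cup_red','cup_yellow','cup_red_floor','cup_yellow_floor']:
  for c in('side','top'):
    snapshot(c)
    print(th,c,[(np.round(at_z(c,*m['pixel'],.1 if 'floor' in th else 0),3)[:2],np.round(m['pixel']),round(m['p'],2)) for m in mark_of(th,c)])
E
```

```text
(array([0.53084097, 0.24800121, 0.1898985 ]), np.float64(0.0006762341420575279)) (array([0.57783183, 0.10617188, 0.18880888]), np.float64(0.0013426170767104097))
top [0.53102328 0.24874917 0.187     ]
top [0.5775859  0.10649761 0.187     ]
side [0.53312417 0.25350436 0.187     ]
side [0.57989725 0.10922068 0.187     ]
d 0.14941515204151315 yaw 18.331053355910765
front [0.39079053 0.24872787 0.047     ]
front [0.46108539 0.01866896 0.047     ]
back [0.65578458 0.34721429 0.04      ]
back [0.735813   0.09720153 0.04      ]
bar [0.58079008 0.33059481 0.088     ]
bar [0.66483508 0.06725897 0.088     ]
cup_red side [(array([ 0.322, -0.119]), array([291., 227.]), 0.89), (array([ 0.442, -0.072]), array([267., 264.]), 0.77), (array([ 0.591, -0.067]), array([252., 313.]), 0.71)]
cup_red top [(array([ 0.578, -0.074]), array([191., 309.]), 0.82), (array([ 0.328, -0.131]), array([284., 331.]), 0.79), (array([ 0.437, -0.068]), array([243., 308.]), 0.67)]
cup_yellow side [(array([ 0.384, -0.396]), array([368., 296.]), 0.85), (array([ 0.428, -0.27 ]), array([320., 290.]), 0.74)]
cup_yellow top [(ar
[... 349 characters left out ...]
 0.436, -0.27 ]), array([288., 294.]), 0.45)]
cup_red_floor top [(array([ 0.439, -0.055]), array([239., 306.]), 0.94), (array([ 0.587, -0.081]), array([180., 316.]), 0.83), (array([ 0.323, -0.129]), array([287., 337.]), 0.77)]
cup_yellow_floor side [(array([ 0.427, -0.277]), array([291., 291.]), 0.94), (array([ 0.385, -0.387]), array([332., 295.]), 0.82), (array([ 0.297, -0.296]), array([315., 238.]), 0.58), (array([ 0.634, -0.211]), array([250., 356.]), 0.43)]
cup_yellow_floor top [(array([ 0.379, -0.392]), array([264., 443.]), 0.88), (array([ 0.422, -0.271]), array([246., 393.]), 0.83), (array([ 0.298, -0.292]), array([298., 404.]), 0.77), (array([0.427, 0.133]), array([244., 230.]), 0.4)]
```

```bash
python3 - <<'E'
import cv2,numpy as np
t=cv2.imread('pics/t0.png');s=cv2.imread('pics/s0.png')
def up(im,r,c,h=25,w=25,f=8): return cv2.resize(im[r-h:r+h,c-w:c+w],None,fx=f,fy=f,interpolation=cv2.INTER_NEAREST)
a=np.hstack([up(t,239,307),up(t,247,388)]);b=np.hstack([up(s,250,264,30,25,6),up(s,305,290,30,25,6)])
cv2.imwrite('pics/cz.png',a);cv2.imwrite('pics/cz2.png',b)
E
```

```text
(no output)
```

View pics/cz.png

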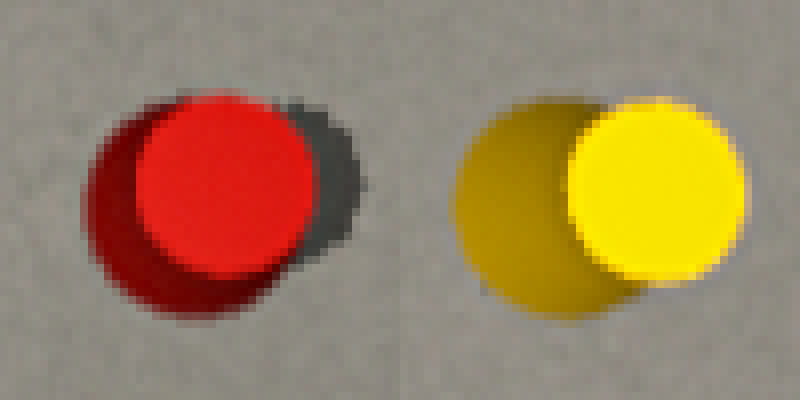

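View pics/cz2.png

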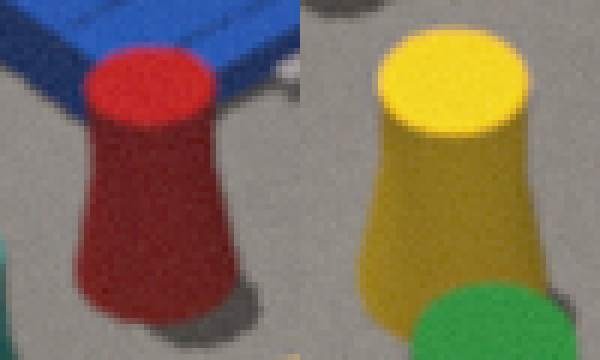

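```bash
python3 - <<'E'
from h import *
for n,a,b in[('red',(236.9,309.9),(234,263.5)),('yel',(245.5,394.7),(288.3,290))]:
    print(n,at_z('top',*a,.105),at_z('side',*b,.105),tri(ray('top',*a),ray('side',*b)))
th=np.radians(17.6); X=np.array([np.cos(th),np.sin(th),0]);
q=get_state()['eef_rot']; M=R.from_quat(q).as_matrix(); print(M.round(4))
mid=np.array([.5543,.1773,.187]); O=mid+.052*X
print('O',O,'frontdist', [(np.array(p)-O)@X for p in[[.3908,.2487,0],[.4611,.0187,0]]])
E
```

```text
red [ 0.44410046 -0.0637755   0.105     ] [ 0.44598916 -0.06415732  0.105     ] (array([ 0.44501724, -0.06404906,  0.10503202]), np.float64(0.0019101744341673027))
yel [ 0.42380227 -0.27278756  0.105     ] [ 0.42550871 -0.27353018  0.105     ] (array([ 0.42468858, -0.27316586,  0.10476524]), np.float64(0.001830314138243716))
[[-0.9484  0.3172  0.    ]
 [ 0.3172  0.9484  0.    ]
 [-0.      0.     -1.    ]]
O [0.60386591 0.19302323 0.187     ] frontdist [np.float64(-0.1862574639845651), np.float64(-0.18879323491132313)]
```

```bash
cat >> h.py <<'E'
th=np.radians(17.6); RX=np.array([np.cos(th),np.sin(th),0]); RY=np.array([-np.sin(th),np.cos(th),0])
O=np.array([.60387,.19302,0]); BL=np.array([.5317,.2487,.187]); BR=np.array([.577,.1057,.187])
def go(p,yawdeg=None):
    s=get_state(); M=R.from_quat(s['eef_rot']).as_matrix(); d=M.T@(np.array(p)-s['tool_pos'])/.75
    cur=np.degrees(np.arctan2(M[1,1],M[0,1])); t=0
    if yawdeg is not None: t=-((yawdeg-cur+180)%360-180); t=np.radians(t)/2
    print('rows shift',d.round(4).tolist(),'turn',round(t,4),'dist',np.linalg.norm(d*.75).round(3),'yaw',cur.round(2),'z',M[:,2].round(3))
E
python3 - <<'E'
from h import *
p=O-.222*RX
go([p[0],p[1],.15],17.6); go([p[0],p[1],.042],17.6)
E
```

```text
rows shift [-0.4428, -0.5083, 0.1476] turn 0.4704 dist 0.518 yaw 71.51 z [ 0.  0. -1.]
rows shift [-0.4428, -0.5083, 0.2916] turn 0.4704 dist 0.551 yaw 71.51 z [ 0.  0. -1.]
```

Call:
jog_arm(rows=[[[-0.443, -0.508, 0.05], 0.47], [[-0.443, -0.508, 0.05], 0.47], [[-0.443, -0.508, 0.05], 0.47], [[-0.443, -0.508, 0.05], 0.47], [[-0.443, -0.508, 0.05], 0.47], [[-0.443, -0.508, 0.05], 0.47], [[-0.443, -0.508, 0.05], 0.47], [[-0.443, -0.508, 0.05], 0.47], [[-0.443, -0.508, 0.05], 0.47], [[-0.443, -0.508, 0.05], 0.47], [[-0.443, -0.508, 0.05], 0.47], [[-0.443, -0.508, 0.05], 0.47], [[-0.443, -0.508, 0.05], 0.47], [[-0.443, -0.508, 0.1], 0.47], [[-0.443, -0.508, 0.15], 0.47], [[-0.443, -0.508, 0.15], 0.47], [[-0.443, -0.508, 0.15], 0.47], [[-0.443, -0.508, 0.15], 0.47]], gripper=0, newtons=20)

```text
clock: 3.4
tool_pos: [0.3927, 0.1266, 0.1495]
eef_rot: [0.59, 0.807, 0.001, 0.0]
contact_force: [0.2, 0.4, -0.0]
opening: 0.003
```

```bash
python3 - <<'E'
from h import *
snap('top','t1');snap('side','s1')
p=O-.222*RX
go([p[0],p[1],.042],17.6)
E
```

```text
rows shift [-0.0008, -0.0026, 0.1445] turn 0.0007 dist 0.108 yaw 17.69 z [ 0.004  0.002 -1.   ]
```

View pics/t1.png

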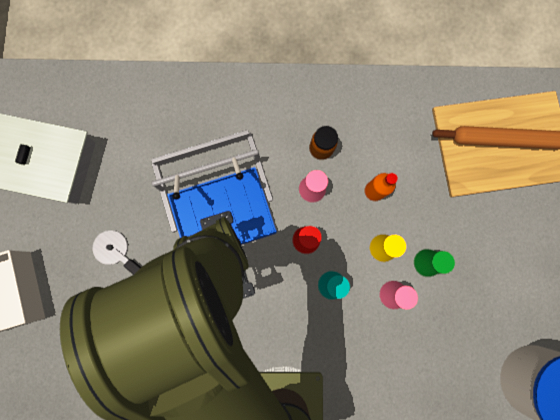

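Call:
jog_arm(rows=[[[0, -0.005, 0.06], 0], [[0, -0.005, 0.11], 0], [[0, -0.005, 0.14], 0], [[0, -0.005, 0.145], 0], [[0, -0.005, 0.145], 0]])

```text
clock: 3.92
tool_pos: [0.3738, 0.1174, 0.0821]
eef_rot: [0.587, 0.809, -0.033, -0.018]
contact_force: [-1.3, -0.6, -0.1]
opening: 0.007
```

```bash
python3 - <<'E'
from h import *
s=get_state(); print(s['tool_pos'],s['contact_force'],(s['tool_pos']-O)@RX,(s['tool_pos']-O)@RY)
p=O-.125*RX
go([p[0],p[1],.042],17.6)
p=O-.117*RX
go([p[0],p[1],.042],17.6)
E
```

```text
[0.37383741 0.11741557 0.08206056] [-1.29429068 -0.62255115 -0.05046777] -0.24212542272422588 -0.0025105084823052667
rows shift [0.0027, 0.1597, 0.0416] turn 0.0035 dist 0.124 yaw 18.0 z [-0.068 -0.032 -0.997]
rows shift [0.0026, 0.1704, 0.0408] turn 0.0035 dist 0.131 yaw 18.0 z [-0.068 -0.032 -0.997]
```

```bash
python3 - <<'E'
from h import *
s=get_state(); print(s['q'].round(3)); print([x for x in dir(r) if x[0]!='_'])
E
```

```text
[-0.356  0.82  -0.109  2.319  0.783  0.114 -0.902]
['Unreachable', 'finger_overhang']
```

Call:
jog_arm(rows=[[[0, 0.03, -0.06], 0], [[0, 0.04, -0.1], 0], [[0, 0.04, -0.1], 0], [[0, 0.04, -0.1], 0]])

```text
clock: 4.25
tool_pos: [0.4095, 0.1296, 0.1565]
eef_rot: [0.588, 0.808, -0.03, -0.017]
contact_force: [-0.1, -0.3, -1.0]
opening: 0.004
```

```bash
python3 - <<'E'
from h import *
s=get_state(); print(s['tool_pos'],s['contact_force'],s['q'].round(3),(s['tool_pos']-O)@RX)
p=O-.204*RX
go([p[0],p[1],.15],107.6)
go([p[0],p[1],.15],-72.4)
E
```

```text
[0.40948854 0.12960514 0.15650961] [-0.07511719 -0.2725075  -1.03565226] [-0.131  0.693 -0.45   2.167  0.625  0.485 -0.764] -0.2044573338113322
rows shift [0.0023, 0.0012, 0.0086] turn -0.7833 dist 0.007 yaw 17.84 z [-0.063 -0.028 -0.998]
rows shift [0.0023, 0.0012, 0.0086] turn 0.7875 dist 0.007 yaw 17.84 z [-0.063 -0.028 -0.998]
```

```bash
python3 - <<'E'
from h import *
for a,z in((-.217,.12),(-.217,.048)):
  p=O+a*RX; go([p[0],p[1],z])
E
```

```text
rows shift [0.0027, -0.0133, 0.0497] turn 0 dist 0.039 yaw 17.84 z [-0.063 -0.028 -0.998]
rows shift [0.0034, -0.0067, 0.1455] turn 0 dist 0.109 yaw 17.84 z [-0.063 -0.028 -0.998]
```

Call:
jog_arm(rows=[[[0.003, -0.013, 0.03], 0], [[0.003, -0.013, 0.05], 0], [[0.003, -0.009, 0.09], 0], [[0.003, -0.008, 0.12], 0], [[0.003, -0.007, 0.145], 0], [[0.003, -0.007, 0.145], 0], [[0.003, -0.007, 0.145], 0]])

```text
clock: 4.83
tool_pos: [0.3916, 0.125, 0.0449]
eef_rot: [0.587, 0.809, -0.036, -0.019]
contact_force: [0.7, -0.8, 0.8]
opening: 0.004
```

```bash
python3 - <<'E'
from h import *
s=get_state(); print(s['contact_force'],s['q'].round(3),(s['tool_pos']-O)@RX,(s['tool_pos']-O)@RY)
snap('side','s2')
p=O-.13*RX; go([p[0],p[1],.046])
p=O-.115*RX; go([p[0],p[1],.046])
E
```

```text
[ 0.66245889 -0.83757073  0.84094686] [-0.374  0.908 -0.08   2.263  0.875  0.085 -0.987] -0.222890292558322 -0.0006392401589269781
rows shift [-0.0002, 0.1226, -0.0105] turn 0 dist 0.092 yaw 18.0 z [-0.073 -0.034 -0.997]
rows shift [-0.0003, 0.1426, -0.0121] turn 0 dist 0.107 yaw 18.0 z [-0.073 -0.034 -0.997]
```

View pics/s2.png

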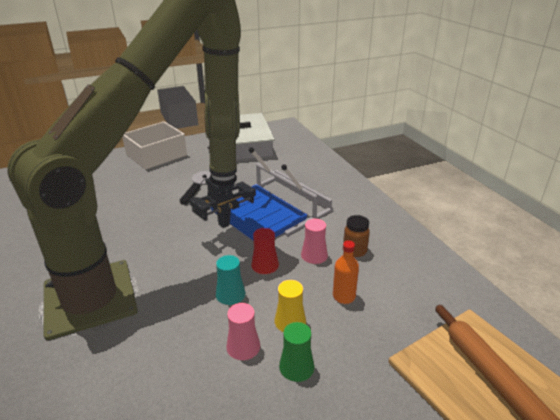

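Call:
jog_arm(rows=[[[0, 0.007, 0], 0], [[0, 0.014, -0.001], 0], [[0, 0.021, -0.002], 0], [[0, 0.028, -0.003], 0], [[0, 0.035, -0.003], 0], [[0, 0.042, -0.004], 0], [[0, 0.049, -0.004], 0], [[0, 0.056, -0.005], 0], [[0, 0.063, -0.006], 0], [[0, 0.07, -0.006], 0], [[0, 0.077, -0.007], 0], [[0, 0.084, -0.007], 0], [[0, 0.091, -0.008], 0], [[0, 0.098, -0.009], 0], [[0, 0.105, -0.009], 0], [[0, 0.112, -0.01], 0], [[0, 0.118, -0.01], 0]])

```text
clock: 6.3
tool_pos: [0.4776, 0.1532, 0.0453]
eef_rot: [0.588, 0.808, -0.034, -0.02]
contact_force: [-1.9, -0.6, 2.1]
opening: 0.006
```

```bash
python3 - <<'E'
from h import *
s=get_state(); print(s['contact_force'],s['contact_force']@RX,s['q'].round(3),(s['tool_pos']-O)@RX,(s['tool_pos']-O)@RY,s['tool_pos'][2])
snap('side','s3')
E
```

```text
[-1.86956651 -0.64514193  2.12471637] -1.9771248446358145 [-0.189  0.944 -0.358  1.99   0.752  0.428 -0.82 ] -0.13236570575542772 0.00020508692890530223 0.04525751830434172
```

View pics/s3.png

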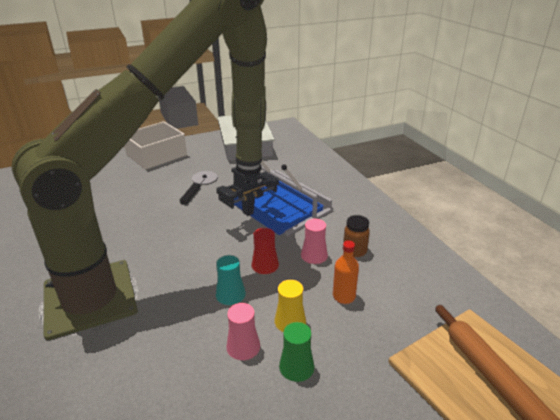

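Call:
jog_arm(rows=[[[0, 0.004, 0], 0], [[0, 0.008, 0], 0], [[0, 0.012, -0.001], 0], [[0, 0.015, -0.001], 0], [[0, 0.018, -0.001], 0]])

```text
clock: 6.77
tool_pos: [0.4882, 0.1566, 0.045]
eef_rot: [0.587, 0.808, -0.036, -0.021]
contact_force: [-10.2, -2.6, 9.6]
opening: 0.003
```

Call:
jog_arm(rows=[[[0, 0.002, 0], 0], [[0, 0.004, 0], 0], [[0, 0.004, 0], 0]])

```text
clock: 7.02
tool_pos: [0.4882, 0.1566, 0.045]
eef_rot: [0.587, 0.808, -0.039, -0.022]
contact_force: [-11.7, -3.1, 12.8]
opening: 0.002
```

```bash
python3 - <<'E'
from h import *
s=get_state(); print(s['contact_force'],s['contact_force']@RX,(s['tool_pos']-O)@RX,(s['tool_pos']-O)@RY,s['tool_pos'][2], s['joint_torque'].round(1))
snap('side','s4');im=snap('top','t4')
E
```

```text
[-11.7141186   -3.10933454  12.84850864] -12.105957678986986 -0.12126563246325063 0.00025814428665378017 0.04503289794679495 [  0.5 -49.2  -3.  -11.2   1.1  -2.1   0. ]
```

View pics/s4.png

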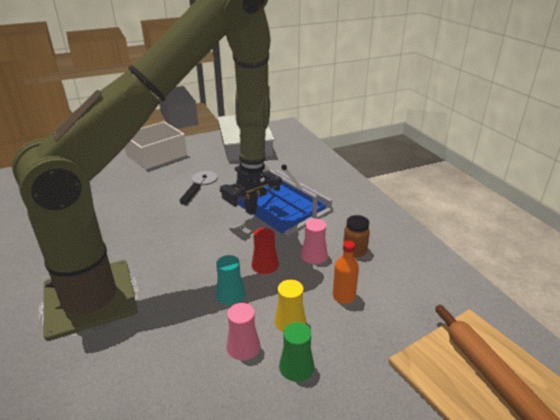

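View pics/t4.png

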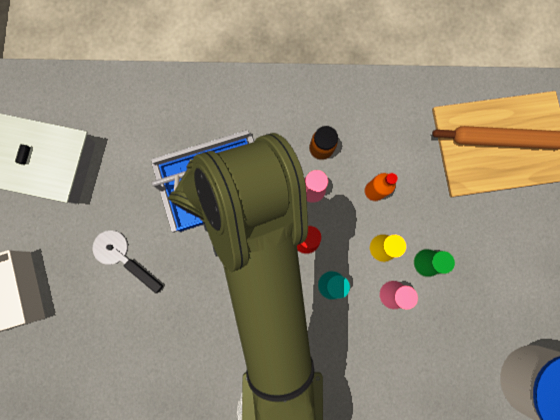

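Call:
jog_arm(rows=[[[0, -0.02, 0], 0], [[0, -0.04, -0.01], 0], [[0, -0.05, -0.06], 0], [[0, -0.05, -0.11], 0], [[0, -0.05, -0.16], 0], [[0, -0.05, -0.2], 0.05], [[0, -0.05, -0.2], 0.1], [[0, -0.05, -0.2], 0.1]], gripper=88)

```text
clock: 7.78
tool_pos: [0.4703, 0.1523, 0.1993]
eef_rot: [0.667, 0.745, -0.033, -0.015]
contact_force: [-1.2, 0.0, 0.2]
opening: 0.583
```

```bash
python3 - <<'E'
from h import *
s=get_state(); print(s['contact_force'],s['q'].round(3),s['tool_pos'],(s['tool_pos']-O)@RX)
go([.4445,-.064,.2],-72.4)
go([.4445,-.064,.083],-72.4)
E
```

```text
[-1.15472283  0.03603932  0.21469963] [-0.087  0.683 -0.523  1.944  0.486  0.721 -0.799] [0.47027976 0.15234541 0.19934829] -0.1396357406344361
rows shift [-0.2828, -0.0656, 0.01] turn 0.6866 dist 0.218 yaw 6.28 z [-0.067 -0.03  -0.997]
rows shift [-0.2793, -0.0548, 0.1656] turn 0.6866 dist 0.247 yaw 6.28 z [-0.067 -0.03  -0.997]
```

Call:
jog_arm(rows=[[[-0.283, -0.066, 0.01], 0.686], [[-0.283, -0.066, 0.01], 0.686], [[-0.283, -0.066, 0.01], 0.686], [[-0.283, -0.066, 0.01], 0.686], [[-0.283, -0.066, 0.01], 0.686], [[-0.283, -0.066, 0.01], 0.686], [[-0.283, -0.066, 0.01], 0.686], [[-0.283, -0.066, 0.01], 0.686], [[-0.283, -0.066, 0.01], 0.686], [[-0.283, -0.066, 0.01], 0.686], [[-0.283, -0.066, 0.01], 0.686], [[-0.283, -0.066, 0.01], 0.686], [[-0.283, -0.066, 0.01], 0.686], [[-0.283, -0.066, 0.01], 0.686]])

```text
clock: 8.95
tool_pos: [0.4427, -0.0652, 0.1981]
eef_rot: [0.987, 0.158, -0.039, 0.01]
contact_force: [0.8, -0.6, -0.2]
opening: 0.998
```

```bash
python3 - <<'E'
from h import *
s=get_state(); print(s['contact_force'],s['q'].round(3),s['tool_pos'])
snap('top','t5');snap('side','s5')
go([.4445,-.064,.083],-72.4)
t=cv2.imread('pics/t5.png')
cv2.imwrite('pics/t5z.png',cv2.resize(t[120:260,137:337],None,fx=4,fy=4,interpolation=cv2.INTER_NEAREST))
E
```

```text
[ 0.80445385 -0.62591043 -0.20287125] [ 0.098  0.599 -0.122  2.094  0.198  0.536 -1.434] [ 0.44265374 -0.06515778  0.19812273]
rows shift [0.015, -0.002, 0.153] turn 0.0041 dist 0.115 yaw -71.93 z [-0.073 -0.032 -0.997]
```

View pics/t5z.png

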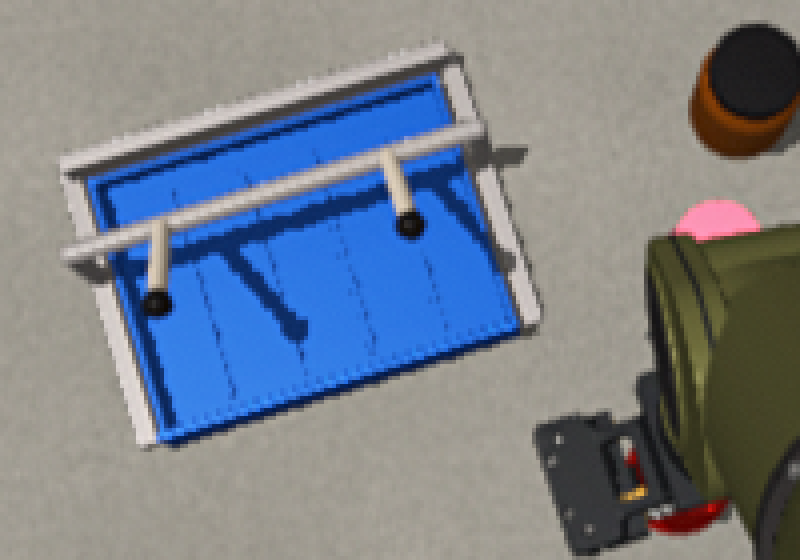

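View pics/s5.png

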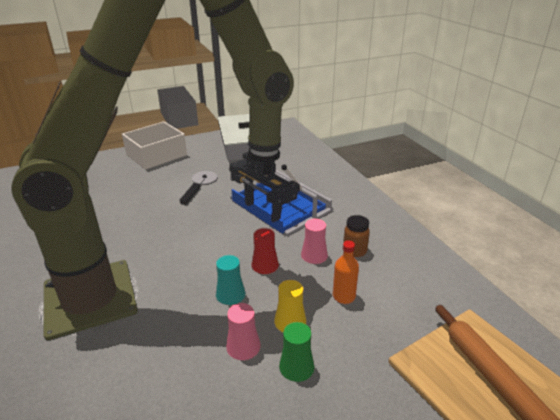

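```bash
python3 - <<'E'
from h import *
for x,y in[(165,443),(520,330)]:
    p=at_z('top',120+y/4-.5,137+x/4-.5,.047); print((p-O)@RX,(p-O)@RY)
for x,y in[(158,303),(410,225)]: print(at_z('top',120+y/4-.5,137+x/4-.5,.187))
E
```

```text
-0.10922063078596424 0.11760302720647457
-0.10652210659363032 -0.1230069784554913
[0.53114296 0.24807744 0.187     ]
[0.57747072 0.10626716 0.187     ]
```

Call:
jog_arm(rows=[[[0.005, -0.001, 0.04], 0.004], [[0.01, -0.002, 0.08], 0.004], [[0.013, -0.002, 0.115], 0.004], [[0.015, -0.002, 0.14], 0.004], [[0.015, -0.002, 0.153], 0.004], [[0.015, -0.002, 0.153], 0.004], [[0.015, -0.002, 0.153], 0.004]])

```text
clock: 9.63
tool_pos: [0.4443, -0.064, 0.083]
eef_rot: [0.988, 0.152, -0.039, 0.01]
contact_force: [0.2, 0.4, 0.3]
opening: 0.999
```

```bash
python3 - <<'E'
from h import *
s=get_state(); print(s['contact_force'],s['q'].round(3),s['tool_pos'])
snap('side','s6'); go([.4445,-.064,.083],-72.4)
t=cv2.imread('pics/s6.png')
cv2.imwrite('pics/s6z.png',cv2.resize(t[150:290,180:350],None,fx=4,fy=4,interpolation=cv2.INTER_NEAREST))
E
```

```text
[0.18535607 0.38579157 0.33804996] [ 0.039  0.829 -0.035  2.159  0.256  0.234 -1.502] [ 0.44432015 -0.0640431   0.08298245]
rows shift [-0.0003, -0.0002, 0.0008] turn -0.0009 dist 0.001 yaw -72.5 z [-0.073 -0.032 -0.997]
```

View pics/s6z.png

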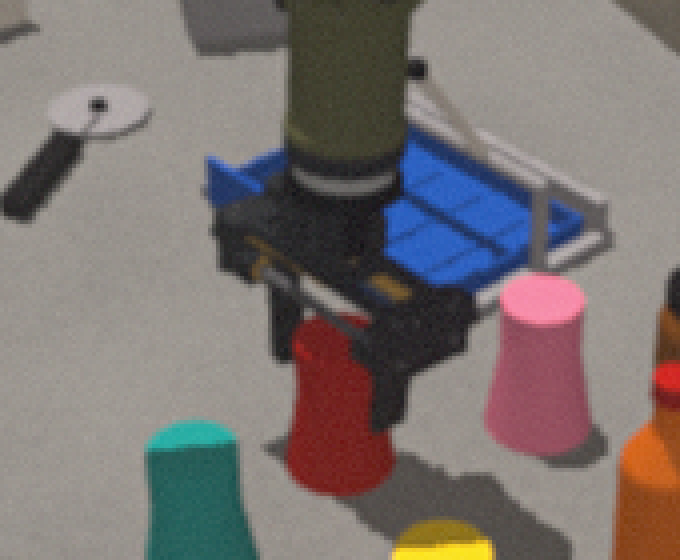

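Call:
jog_arm(rows=[[[0, 0, 0], 0], [[0, 0, 0], 0], [[0, 0, 0], 0], [[0, 0, 0], 0], [[0, 0, 0], 0], [[0, 0, 0], 0]], gripper=40, newtons=12)

```text
clock: 10.18
tool_pos: [0.4447, -0.064, 0.0836]
eef_rot: [0.988, 0.152, -0.038, 0.01]
contact_force: [-0.7, 0.1, 4.2]
opening: 0.636
```

Call:
jog_arm(rows=[[[-0.001, 0, -0.015], 0], [[-0.003, 0, -0.03], 0], [[-0.003, 0, -0.03], 0], [[-0.003, 0, -0.03], 0]])

```text
clock: 10.52
tool_pos: [0.4443, -0.064, 0.106]
eef_rot: [0.988, 0.151, -0.038, 0.011]
contact_force: [0.1, 0.2, -0.9]
opening: 0.634
```

```bash
python3 - <<'E'
from h import *
s=get_state(); print(s['contact_force'],s['opening'],s['tool_pos'])
snap('side','s7'); 
t=cv2.imread('pics/s7.png')
cv2.imwrite('pics/s7z.png',cv2.resize(t[150:290,180:350],None,fx=4,fy=4,interpolation=cv2.INTER_NEAREST))
P=BR+.006*RX
print(P); go([P[0],P[1],.31],-72.4)
P=BL+.006*RX
print(P); go([P[0],P[1],.31],-72.4)
E
```

```text
[ 0.0879482   0.18372323 -0.87700692] 0.6341615275786986 [ 0.44432354 -0.06404865  0.10600368]
[0.58271914 0.10751422 0.187     ]
rows shift [0.2225, -0.1602, -0.2924] turn -0.0012 dist 0.301 yaw -72.54 z [-0.073 -0.032 -0.997]
[0.53741914 0.25051422 0.187     ]
rows shift [0.222, -0.3602, -0.2942] turn -0.0012 dist 0.387 yaw -72.54 z [-0.073 -0.032 -0.997]
```

View pics/s7z.png

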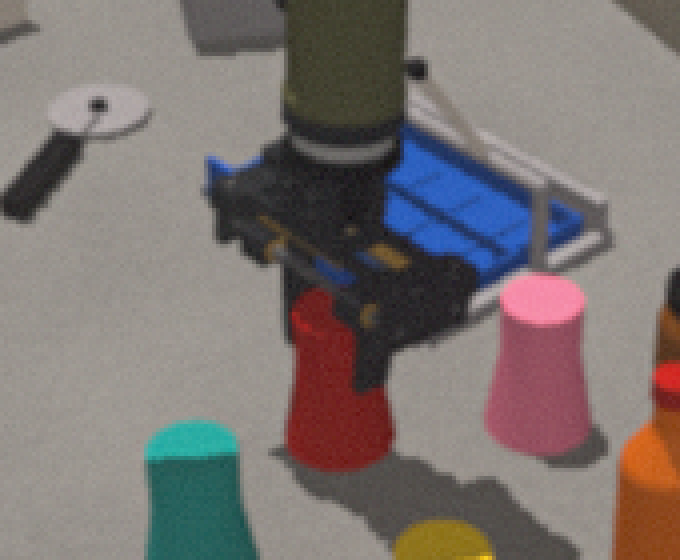

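Call:
jog_arm(rows=[[[0, 0, -0.05], 0], [[0, 0, -0.1], 0], [[0, 0, -0.15], 0], [[0, -0.02, -0.2], 0], [[0.02, -0.05, -0.24], 0], [[0.05, -0.09, -0.27], 0], [[0.08, -0.13, -0.29], 0], [[0.11, -0.17, -0.294], 0], [[0.14, -0.21, -0.294], 0], [[0.165, -0.25, -0.294], 0], [[0.185, -0.29, -0.294], 0], [[0.205, -0.33, -0.294], 0], [[0.217, -0.35, -0.294], 0], [[0.222, -0.36, -0.294], 0], [[0.222, -0.36, -0.294], 0], [[0.222, -0.36, -0.294], 0], [[0.222, -0.36, -0.294], 0]])

```text
clock: 11.98
tool_pos: [0.5376, 0.2478, 0.3097]
eef_rot: [0.988, 0.15, -0.039, 0.012]
contact_force: [-0.6, -0.1, -1.8]
opening: 0.637
```

```bash
python3 - <<'E'
from h import *
s=get_state(); print(s['contact_force'],s['opening'],s['tool_pos'],s['q'].round(3)); d=s['tool_pos']-BL; print('rel',d@RX,d@RY,d[2])
snap('side','s8');snap('top','t8')
P=BL+.006*RX;go([P[0],P[1],.24],-72.4);go([P[0],P[1],.18],-72.4)
t=np.hstack([cv2.imread('pics/s8.png')[60:220,180:340],cv2.imread('pics/t8.png')[110:270,100:260]])
cv2.imwrite('pics/s8z.png',cv2.resize(t,None,fx=2.5,fy=2.5,interpolation=cv2.INTER_CUBIC))
E
```

```text
[-0.57555818 -0.07317376 -1.84004985] 0.6366961823035321 [0.5376313  0.24777102 0.30969266] [-0.411  0.626 -0.171  1.533  0.103  1.074 -1.876]
rel 0.005372765401609518 -0.0026789431202046384 0.12269265597892354
rows shift [0.008, -0.0041, 0.0931] turn -0.0026 dist 0.07 yaw -72.7 z [-0.073 -0.034 -0.997]
rows shift [0.0143, -0.0049, 0.1729] turn -0.0026 dist 0.13 yaw -72.7 z [-0.073 -0.034 -0.997]
```

View pics/s8z.png

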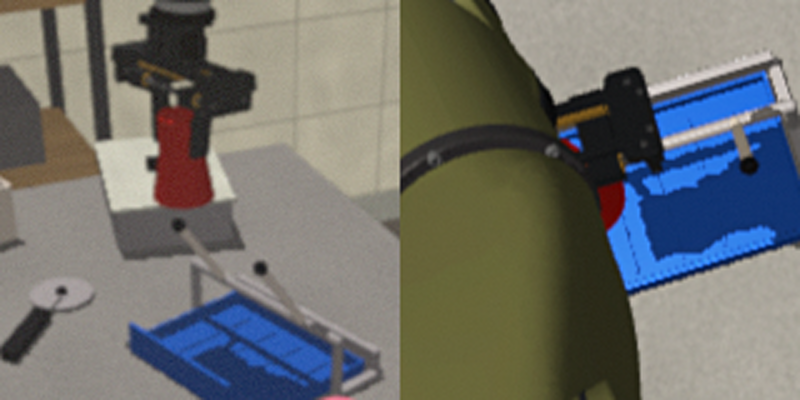

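Call:
jog_arm(rows=[[[0.002, -0.004, 0.02], 0], [[0.004, -0.004, 0.045], 0], [[0.006, -0.004, 0.07], 0], [[0.008, -0.004, 0.093], 0], [[0.008, -0.004, 0.093], 0], [[0.008, -0.004, 0.093], 0]])

```text
clock: 12.58
tool_pos: [0.5371, 0.2515, 0.2398]
eef_rot: [0.988, 0.151, -0.039, 0.011]
contact_force: [0.4, -0.8, -1.5]
opening: 0.634
```

```bash
python3 - <<'E'
from h import *
s=get_state(); print(s['contact_force'],s['opening']); d=s['tool_pos']-BL; print('rel',d@RX,d@RY,d[2])
snap('side','s9')
P=BL+.006*RX;go([P[0],P[1],.18],-72.4)
t=cv2.imread('pics/s9.png')[60:220,180:340]
cv2.imwrite('pics/s9z.png',cv2.resize(t,None,fx=3.5,fy=3.5,interpolation=cv2.INTER_CUBIC))
E
```

```text
[ 0.44297966 -0.8368424  -1.48136227] 0.633790079645282
rel 0.005958205018103107 0.0010212106215193798 0.05283809823148716
rows shift [0.0054, 0.0012, 0.0809] turn -0.0018 dist 0.061 yaw -72.6 z [-0.072 -0.032 -0.997]
```

View pics/s9z.png

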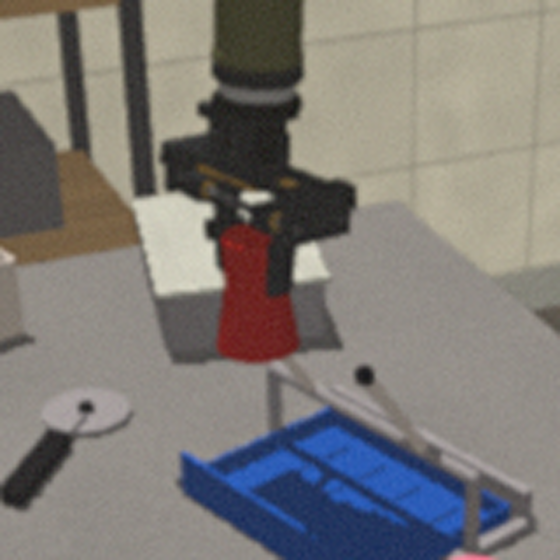

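Call:
jog_arm(rows=[[[0.0005, 0.001, 0.007], 0], [[0.001, 0.001, 0.014], 0], [[0.0015, 0.001, 0.021], 0], [[0.002, 0.001, 0.028], 0], [[0.0025, 0.001, 0.035], 0], [[0.003, 0.001, 0.042], 0], [[0.003, 0.001, 0.042], 0]], newtons=8)

```text
clock: 13.22
tool_pos: [0.5372, 0.2515, 0.2073]
eef_rot: [0.988, 0.152, -0.039, 0.011]
contact_force: [0.9, 0.4, -1.4]
opening: 0.636
```

```bash
python3 - <<'E'
from h import *
s=get_state(); print(s['contact_force'],s['moment'],s['opening']); d=s['tool_pos']-BL; print('rel',d@RX,d@RY,d[2])
snap('side','s10')
P=BL+.006*RX;go([P[0],P[1],.18],-72.4)
t=cv2.imread('pics/s10.png')[60:220,180:340]
cv2.imwrite('pics/s10z.png',cv2.resize(t,None,fx=3.5,fy=3.5,interpolation=cv2.INTER_CUBIC))
E
```

```text
[ 0.9168031   0.36655332 -1.40973319] [ 0.10743138 -0.24412825 -0.01502102] 0.636297420627832
rel 0.006059700196263438 0.0010569261377268823 0.020341931064621455
rows shift [0.0027, 0.0012, 0.037] turn -0.0012 dist 0.028 yaw -72.53 z [-0.073 -0.033 -0.997]
```

View pics/s10z.png

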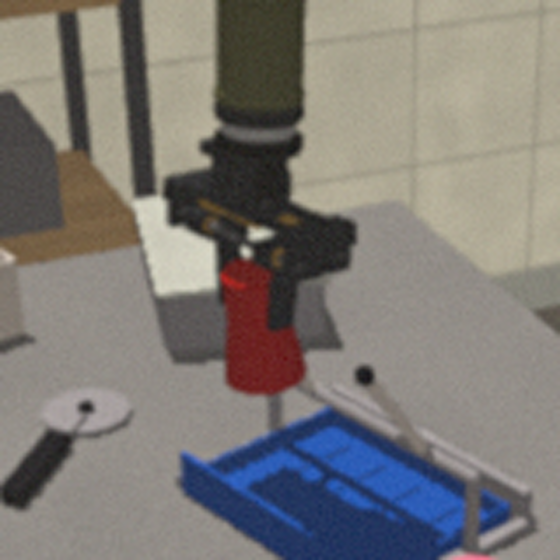

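Call:
jog_arm(rows=[[[0.0005, 0.001, 0.006], 0], [[0.001, 0.001, 0.012], 0], [[0.0015, 0.001, 0.018], 0], [[0.002, 0.001, 0.024], 0], [[0.0025, 0.001, 0.029], 0], [[0.0025, 0.001, 0.033], 0], [[0.0025, 0.001, 0.033], 0]])

```text
clock: 13.85
tool_pos: [0.5372, 0.2506, 0.1828]
eef_rot: [0.988, 0.151, -0.039, 0.011]
contact_force: [1.2, 0.8, -1.6]
opening: 0.637
```

```bash
python3 - <<'E'
from h import *
s=get_state(); print(s['contact_force'],s['moment'],s['opening']); d=s['tool_pos']-BL; print('rel',d@RX,d@RY,d[2])
snap('side','s11')
t=cv2.imread('pics/s11.png')[60:220,180:340]
cv2.imwrite('pics/s11z.png',cv2.resize(t,None,fx=3.5,fy=3.5,interpolation=cv2.INTER_CUBIC))
E
```

```text
[ 1.23371922  0.7533277  -1.58001285] [ 0.09541288 -0.18511684 -0.01192564] 0.6374073959659572
rel 0.0057737091406223915 0.00011668405556535453 -0.004222829868267303
```

View pics/s11z.png

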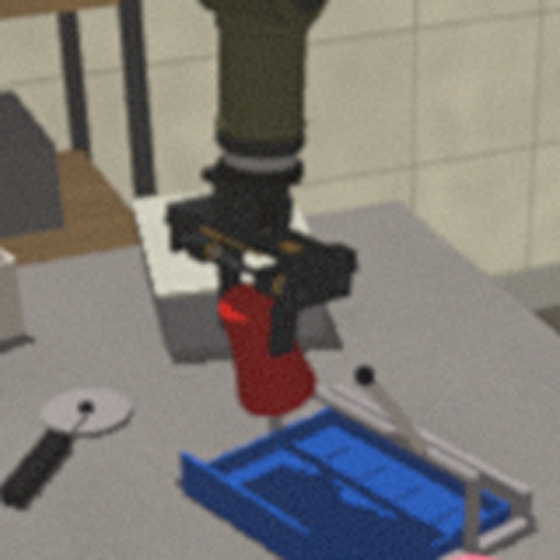

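Call:
jog_arm(rows=[[[0, 0, 0.002], 0], [[0, 0, 0.004], 0], [[0, 0, 0.004], 0]])

```text
clock: 14.15
tool_pos: [0.5375, 0.2508, 0.1813]
eef_rot: [0.988, 0.151, -0.038, 0.01]
contact_force: [-0.2, -0.4, 3.8]
opening: 0.633
```

Call:
jog_arm(rows=[[[0, 0, 0.001], 0], [[0, 0, 0.003], 0], [[0, 0, 0.003], 0]])

```text
clock: 14.4
tool_pos: [0.5377, 0.2508, 0.18]
eef_rot: [0.988, 0.151, -0.037, 0.01]
contact_force: [-1.3, -1.0, 9.7]
opening: 0.632
```

Call:
jog_arm(rows=[[[0, 0, -0.001], 0], [[0, 0, -0.002], 0], [[0, 0, -0.002], 0]])

```text
clock: 14.65
tool_pos: [0.5376, 0.2508, 0.1803]
eef_rot: [0.988, 0.151, -0.038, 0.01]
contact_force: [1.1, -0.5, 3.2]
opening: 0.636
```

```bash
python3 - <<'E'
from h import *
s=get_state(); print(s['contact_force'],s['moment'],s['opening']); d=s['tool_pos']-BL; print('rel',d@RX,d@RY,d[2])
E
```

```text
[ 1.06108108 -0.5009841   3.22594312] [-0.06377955 -0.04428109  0.0015308 ] 0.6356277717275586
rel 0.00621979178241732 0.00020530973704670905 -0.006740800813777925
```

Matches the predicted seated height (−6.7 mm). Release slowly.

Call:
jog_arm(rows=[[[0, 0, 0], 0], [[0, 0, 0], 0], [[0, 0, 0], 0], [[0, 0, 0], 0]], gripper=62)

```text
clock: 14.98
tool_pos: [0.5369, 0.2506, 0.1795]
eef_rot: [0.988, 0.152, -0.039, 0.011]
contact_force: [-1.2, -0.4, -0.8]
opening: 0.701
```

Call:
jog_arm(rows=[[[0, 0, 0], 0], [[0, 0, 0], 0], [[0, 0, 0], 0], [[0, 0, 0], 0], [[0, 0, 0], 0]], gripper=88)

```text
clock: 15.4
tool_pos: [0.5372, 0.2506, 0.1799]
eef_rot: [0.988, 0.151, -0.039, 0.01]
contact_force: [-0.0, 0.6, -1.2]
opening: 0.996
```

```bash
python3 - <<'E'
from h import *
s=get_state(); print(s['contact_force'],s['opening'],s['tool_pos'])
snap('side','s12')
t=cv2.imread('pics/s12.png')[60:220,180:340]
cv2.imwrite('pics/s12z.png',cv2.resize(t,None,fx=3.5,fy=3.5,interpolation=cv2.INTER_CUBIC))
P=BL+.006*RX;go([P[0],P[1],.32],-72.4)
E
```

```text
[-0.0337815   0.55122752 -1.23835463] 0.9961174139245687 [0.53719762 0.2506173  0.1798617 ]
rows shift [-0.0146, 0.0019, -0.1862] turn -0.0012 dist 0.14 yaw -72.54 z [-0.073 -0.032 -0.997]
```

View pics/s12z.png

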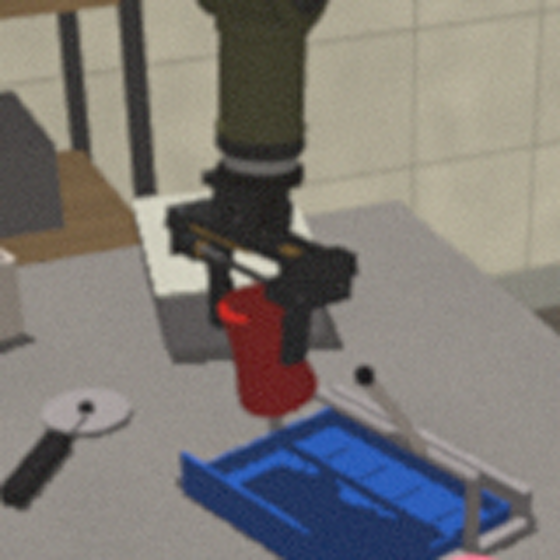

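Call:
jog_arm(rows=[[[-0.0015, 0, -0.02], 0], [[-0.004, 0, -0.05], 0], [[-0.0075, 0, -0.1], 0], [[-0.011, 0.001, -0.15], 0], [[-0.0146, 0.002, -0.186], 0], [[-0.0146, 0.002, -0.186], 0]])

```text
clock: 15.95
tool_pos: [0.5401, 0.2519, 0.326]
eef_rot: [0.988, 0.151, -0.033, 0.008]
contact_force: [-0.0, 0.4, -0.7]
opening: 1.001
```

```bash
python3 - <<'E'
from h import *
s=get_state(); print(s['contact_force'],s['opening'],s['tool_pos'],s['q'].round(3))
snap('side','s13')
t=cv2.imread('pics/s13.png')[60:220,180:340]
cv2.imwrite('pics/s13z.png',cv2.resize(t,None,fx=3.5,fy=3.5,interpolation=cv2.INTER_CUBIC))
go([.4245,-.273,.2],-72.4)
E
```

```text
[-0.02668618  0.40834054 -0.66194277] 1.000986198829707 [0.54011803 0.25194978 0.32604325] [-0.412  0.61  -0.175  1.509  0.1    1.099 -1.875]
rows shift [-0.3418, 0.6199, 0.194] turn -0.0014 dist 0.55 yaw -72.56 z [-0.067 -0.029 -0.997]
```

View pics/s13z.png

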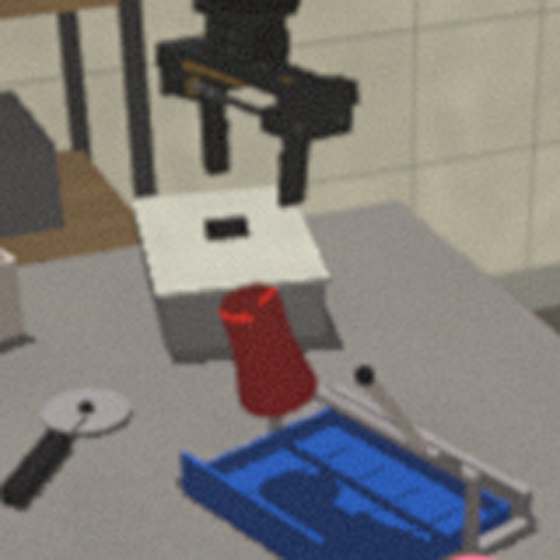

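Call:
jog_arm(rows=[[[-0.342, 0.62, 0.05], 0], [[-0.342, 0.62, 0.05], 0], [[-0.342, 0.62, 0.05], 0], [[-0.342, 0.62, 0.05], 0], [[-0.342, 0.62, 0.05], 0], [[-0.342, 0.62, 0.05], 0], [[-0.342, 0.62, 0.05], 0], [[-0.342, 0.62, 0.05], 0], [[-0.342, 0.62, 0.05], 0], [[-0.342, 0.62, 0.05], 0], [[-0.342, 0.62, 0.05], 0], [[-0.342, 0.62, 0.05], 0], [[-0.342, 0.62, 0.05], 0], [[-0.342, 0.62, 0.1], 0], [[-0.342, 0.62, 0.15], 0], [[-0.342, 0.62, 0.194], 0], [[-0.342, 0.62, 0.194], 0], [[-0.342, 0.62, 0.194], 0]])

```text
clock: 17.5
tool_pos: [0.4209, -0.2736, 0.1978]
eef_rot: [0.988, 0.152, -0.041, 0.009]
contact_force: [0.0, 0.2, 0.7]
opening: 0.997
```

```bash
python3 - <<'E'
from h import *
s=get_state(); print(s['contact_force'],s['opening'],s['tool_pos'],s['q'].round(3))
snap('side','s14');snap('top','t14')
go([.4245,-.273,.083],-72.4)
E
```

```text
[0.04706669 0.15964655 0.65793643] 0.9971796160318588 [ 0.42086367 -0.27357399  0.19779852] [ 0.51   0.645 -0.101  1.956  0.21   0.612 -1.015]
rows shift [0.0143, -0.0029, 0.1558] turn -0.001 dist 0.117 yaw -72.51 z [-0.071 -0.033 -0.997]
```

View pics/s14.png

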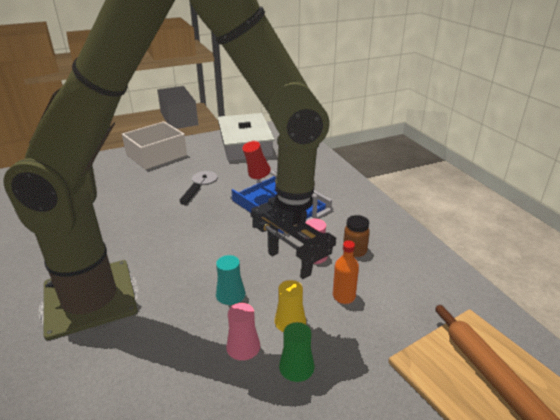

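View pics/t14.png

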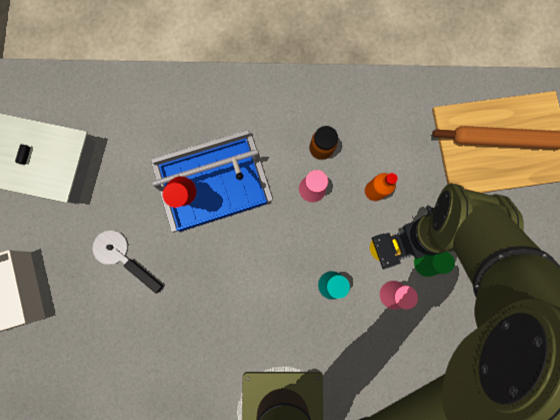

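Call:
jog_arm(rows=[[[0.005, -0.002, 0.04], 0], [[0.01, -0.003, 0.08], 0], [[0.012, -0.003, 0.115], 0], [[0.014, -0.003, 0.14], 0], [[0.0143, -0.003, 0.156], 0], [[0.0143, -0.003, 0.156], 0], [[0.0143, -0.003, 0.156], 0]])

```text
clock: 18.18
tool_pos: [0.4246, -0.2731, 0.083]
eef_rot: [0.988, 0.152, -0.038, 0.011]
contact_force: [-0.2, 1.0, 0.3]
opening: 1.002
```

```bash
python3 - <<'E'
from h import *
s=get_state(); print(s['contact_force'],s['q'].round(3),s['tool_pos'])
snap('side','s15'); go([.4245,-.273,.083],-72.4)
t=cv2.imread('pics/s15.png')
cv2.imwrite('pics/s15z.png',cv2.resize(t[210:390,200:380],None,fx=3,fy=3,interpolation=cv2.INTER_CUBIC))
E
```

```text
[-0.16924325  0.98603146  0.33752819] [ 0.464  0.85  -0.034  2.019  0.265  0.334 -1.078] [ 0.42463382 -0.27313174  0.08302544]
rows shift [-0.0003, -0.0005, 0.0006] turn -0.0011 dist 0.001 yaw -72.52 z [-0.07  -0.034 -0.997]
```

View pics/s15z.png

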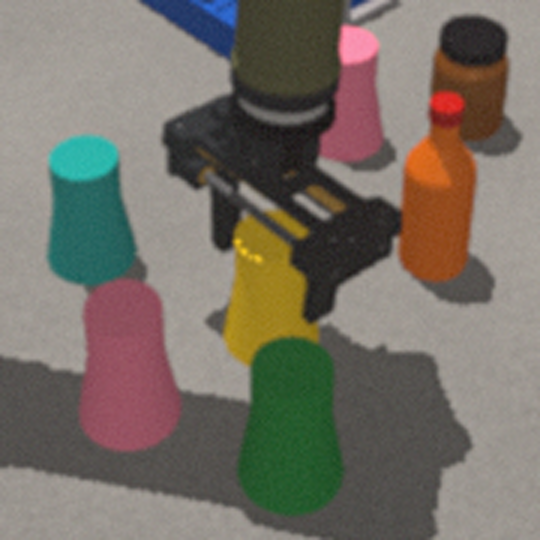

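Yellow sits between the fingers; clear of neighbours. Close and lift.

Call:
jog_arm(rows=[[[0, 0, 0], 0], [[0, 0, 0], 0], [[0, 0, 0], 0], [[0, 0, 0], 0], [[0, 0, 0], 0], [[0, 0, 0], 0]], gripper=40, newtons=12)

```text
clock: 18.73
tool_pos: [0.4235, -0.2728, 0.0821]
eef_rot: [0.988, 0.151, -0.038, 0.011]
contact_force: [-1.2, 0.5, 2.8]
opening: 0.626
```

Call:
jog_arm(rows=[[[-0.001, 0, -0.015], 0], [[-0.003, 0, -0.04], 0], [[-0.007, 0, -0.09], 0], [[-0.01, 0, -0.14], 0], [[-0.015, 0, -0.19], 0], [[-0.018, 0, -0.24], 0], [[-0.02, 0, -0.28], 0], [[-0.021, 0, -0.3], 0], [[-0.021, 0, -0.3], 0], [[-0.021, 0, -0.3], 0]])

```text
clock: 19.57
tool_pos: [0.4246, -0.2702, 0.3073]
eef_rot: [0.988, 0.151, -0.038, 0.011]
contact_force: [0.3, 0.2, -1.9]
opening: 0.628
```

```bash
python3 - <<'E'
from h import *
s=get_state(); print(s['contact_force'],s['opening'],s['tool_pos'])
snap('side','s16')
P=BR+.006*RX; go([P[0],P[1],.31],-72.4)
E
```

```text
[ 0.25272838  0.19651572 -1.90232574] 0.6278482038590519 [ 0.42456554 -0.27020416  0.30725795]
rows shift [0.3511, -0.4165, -0.0367] turn -0.0012 dist 0.41 yaw -72.54 z [-0.075 -0.032 -0.997]
```

View pics/s16.png

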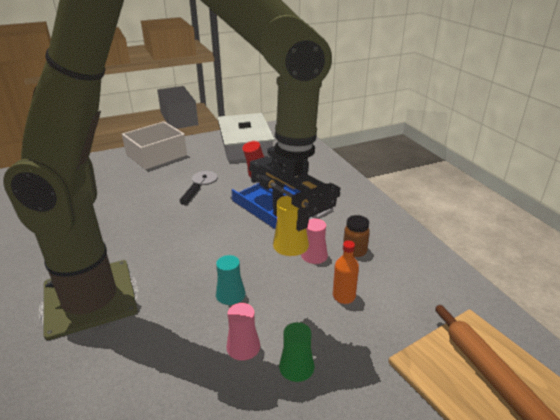

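Call:
jog_arm(rows=[[[0.02, -0.03, -0.02], 0], [[0.05, -0.06, -0.037], 0], [[0.08, -0.1, -0.037], 0], [[0.115, -0.14, -0.037], 0], [[0.15, -0.18, -0.037], 0], [[0.185, -0.22, -0.037], 0], [[0.22, -0.26, -0.037], 0], [[0.255, -0.3, -0.037], 0], [[0.285, -0.34, -0.037], 0], [[0.315, -0.375, -0.037], 0], [[0.335, -0.4, -0.037], 0], [[0.346, -0.41, -0.037], 0], [[0.351, -0.4165, -0.037], 0], [[0.351, -0.4165, -0.037], 0], [[0.351, -0.4165, -0.037], 0], [[0.351, -0.4165, -0.037], 0]])

```text
clock: 20.95
tool_pos: [0.5831, 0.1045, 0.3111]
eef_rot: [0.988, 0.15, -0.039, 0.011]
contact_force: [0.1, 0.1, -0.9]
opening: 0.629
```

```bash
python3 - <<'E'
from h import *
s=get_state(); print(s['contact_force'],s['opening'],s['tool_pos'],s['q'].round(3)); d=s['tool_pos']-BR; print('rel',d@RX,d@RY,d[2])
snap('side','s17');snap('top','t17')
P=BR+.006*RX;go([P[0],P[1],.24],-72.4);go([P[0],P[1],.18],-72.4)
t=np.hstack([cv2.imread('pics/s17.png')[60:220,200:360],cv2.imread('pics/t17.png')[110:270,130:290]])
cv2.imwrite('pics/s17z.png',cv2.resize(t,None,fx=2.5,fy=2.5,interpolation=cv2.INTER_CUBIC))
E
```

```text
[ 0.09376005  0.05376084 -0.91160748] 0.6291903104686777 [0.58312279 0.1045395  0.31113855] [-0.167  0.624 -0.171  1.532  0.124  1.077 -1.643]
rel 0.005485288509331763 -0.0029575287518461904 0.1241385470566383
rows shift [0.0078, -0.0042, 0.095] turn -0.0026 dist 0.072 yaw -72.7 z [-0.073 -0.033 -0.997]
rows shift [0.0141, -0.005, 0.1748] turn -0.0026 dist 0.132 yaw -72.7 z [-0.073 -0.033 -0.997]
```

View pics/s17z.png

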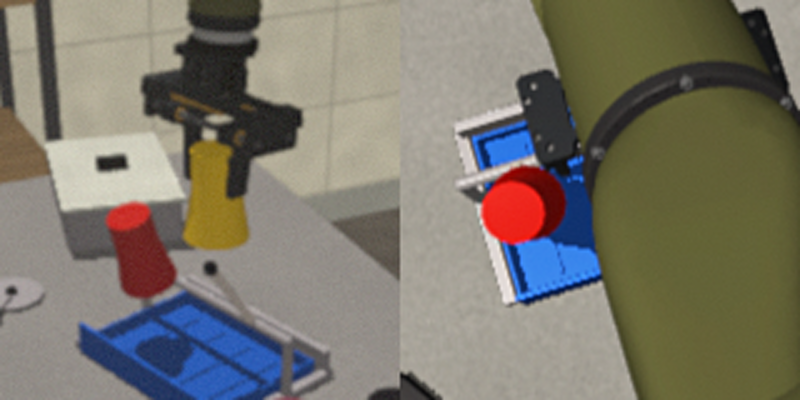

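Call:
jog_arm(rows=[[[0.002, -0.004, 0.02], 0], [[0.004, -0.004, 0.045], 0], [[0.006, -0.004, 0.07], 0], [[0.008, -0.004, 0.094], 0], [[0.008, -0.004, 0.094], 0], [[0.008, -0.004, 0.094], 0]])

```text
clock: 21.55
tool_pos: [0.5827, 0.1085, 0.2404]
eef_rot: [0.988, 0.151, -0.039, 0.011]
contact_force: [0.6, -0.1, -0.9]
opening: 0.632
```

```bash
python3 - <<'E'
from h import *
s=get_state(); print(s['contact_force'],s['opening']); d=s['tool_pos']-BR; print('rel',d@RX,d@RY,d[2])
snap('side','s18')
P=BR+.006*RX;go([P[0],P[1],.18],-72.4)
t=cv2.imread('pics/s18.png')[60:220,200:360]
cv2.imwrite('pics/s18z.png',cv2.resize(t,None,fx=3.5,fy=3.5,interpolation=cv2.INTER_CUBIC))
E
```

```text
[ 0.60937403 -0.11763552 -0.8686956 ] 0.6321265064640249
rel 0.0063151632593035556 0.000981251965982941 0.0534130462764765
rows shift [0.0048, 0.0008, 0.0817] turn -0.0017 dist 0.061 yaw -72.6 z [-0.072 -0.032 -0.997]
```

View pics/s18z.png

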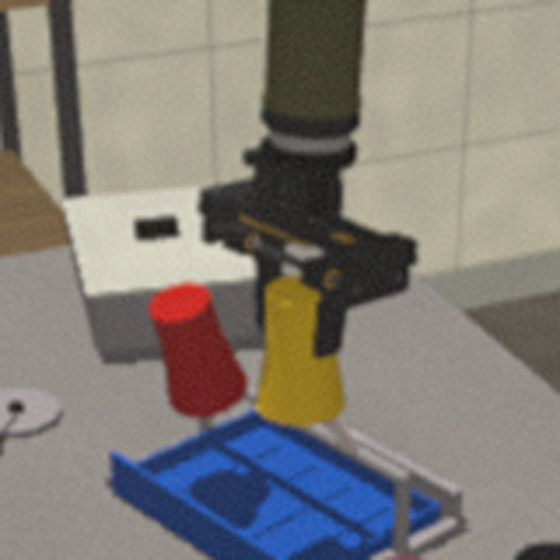

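Call:
jog_arm(rows=[[[0.0005, 0.001, 0.007], 0], [[0.001, 0.001, 0.014], 0], [[0.0015, 0.001, 0.021], 0], [[0.002, 0.001, 0.028], 0], [[0.0025, 0.001, 0.035], 0], [[0.003, 0.001, 0.042], 0], [[0.003, 0.001, 0.042], 0]], newtons=8)

```text
clock: 22.18
tool_pos: [0.5829, 0.1085, 0.2079]
eef_rot: [0.988, 0.152, -0.039, 0.01]
contact_force: [0.1, 0.1, -1.6]
opening: 0.63
```

Call:
jog_arm(rows=[[[0.0005, 0, 0.006], 0], [[0.001, 0, 0.012], 0], [[0.0015, 0, 0.018], 0], [[0.002, 0, 0.024], 0], [[0.0025, 0, 0.029], 0], [[0.0025, 0, 0.034], 0], [[0.0025, 0, 0.034], 0]])

```text
clock: 22.77
tool_pos: [0.5826, 0.1081, 0.1825]
eef_rot: [0.988, 0.151, -0.039, 0.011]
contact_force: [-0.3, 0.4, -1.5]
opening: 0.628
```

```bash
python3 - <<'E'
from h import *
s=get_state(); print(s['contact_force'],s['moment'],s['opening']); d=s['tool_pos']-BR; print('rel',d@RX,d@RY,d[2])
snap('side','s19')
t=cv2.imread('pics/s19.png')[60:220,200:360]
cv2.imwrite('pics/s19z.png',cv2.resize(t,None,fx=3.5,fy=3.5,interpolation=cv2.INTER_CUBIC))
E
```

```text
[-0.30618506  0.36973498 -1.49197293] [ 0.04211897 -0.02896583  0.00518022] 0.6280678112139294
rel 0.006029358282533078 0.0005648388848706318 -0.004526565817146305
```

View pics/s19z.png

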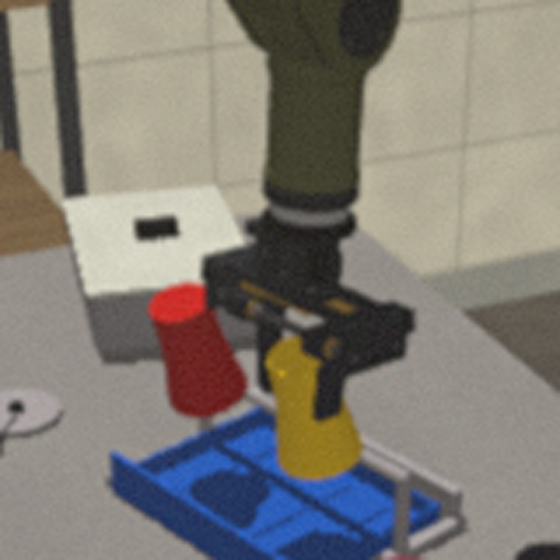

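Call:
jog_arm(rows=[[[0, 0, 0.002], 0], [[0, 0, 0.004], 0], [[0, 0, 0.004], 0]])

```text
clock: 23.07
tool_pos: [0.5831, 0.1082, 0.1804]
eef_rot: [0.988, 0.151, -0.038, 0.01]
contact_force: [-0.6, 0.1, -0.9]
opening: 0.629
```

Call:
jog_arm(rows=[[[0, 0, 0.001], 0], [[0, 0, 0.003], 0], [[0, 0, 0.003], 0]])

```text
clock: 23.32
tool_pos: [0.5833, 0.1082, 0.1795]
eef_rot: [0.988, 0.151, -0.038, 0.01]
contact_force: [-1.3, -0.3, 7.4]
opening: 0.624
```

Floor contact (7 N). Ease off slightly, then release.

Call:
jog_arm(rows=[[[0, 0, -0.001], 0], [[0, 0, -0.001], 0]])

```text
clock: 23.48
tool_pos: [0.5832, 0.1082, 0.1797]
eef_rot: [0.988, 0.151, -0.038, 0.01]
contact_force: [-0.2, -0.4, 4.2]
opening: 0.626
```

Call:
jog_arm(rows=[[[0, 0, 0], 0], [[0, 0, 0], 0], [[0, 0, 0], 0], [[0, 0, 0], 0]], gripper=62)

```text
clock: 23.82
tool_pos: [0.5826, 0.108, 0.1786]
eef_rot: [0.988, 0.151, -0.039, 0.011]
contact_force: [-0.5, 0.7, -0.6]
opening: 0.704
```

Call:
jog_arm(rows=[[[0, 0, 0], 0], [[0, 0, 0], 0], [[0, 0, 0], 0], [[0, 0, 0], 0], [[0, 0, 0], 0]], gripper=88)

```text
clock: 24.23
tool_pos: [0.5828, 0.1081, 0.1789]
eef_rot: [0.988, 0.151, -0.039, 0.01]
contact_force: [0.3, 0.6, -0.0]
opening: 0.992
```

```bash
python3 - <<'E'
from h import *
s=get_state(); print(s['contact_force'],s['moment'],s['opening']); d=s['tool_pos']-BR; print('rel',d@RX,d@RY,d[2])
snap('side','s20')
t=cv2.imread('pics/s20.png')[60:220,200:360]
cv2.imwrite('pics/s20z.png',cv2.resize(t,None,fx=3.5,fy=3.5,interpolation=cv2.INTER_CUBIC))
E
```

```text
[ 0.33216201  0.59549704 -0.02443735] [0.0356832  0.16516355 0.02395507] 0.9924236714279792
rel 0.006240332976365391 0.0005225949926415339 -0.008094837674958083
```

View pics/s20z.png

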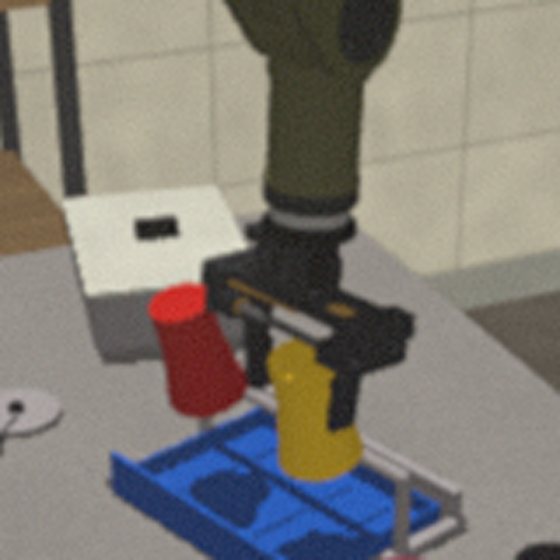

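Both hang. Retract up, then back away for a clear view.

Call:
jog_arm(rows=[[[-0.0015, 0, -0.02], 0], [[-0.004, 0, -0.05], 0], [[-0.0075, 0, -0.1], 0], [[-0.011, 0, -0.15], 0], [[-0.016, 0, -0.21], 0], [[-0.016, 0.05, -0.21], 0], [[-0.016, 0.11, -0.21], 0], [[-0.016, 0.17, -0.21], 0], [[-0.016, 0.23, -0.21], 0], [[-0.016, 0.29, -0.21], 0], [[-0.016, 0.34, -0.21], 0], [[-0.016, 0.34, -0.21], 0], [[-0.016, 0.34, -0.21], 0], [[-0.016, 0.34, -0.21], 0]])

```text
clock: 25.45
tool_pos: [0.6591, -0.1333, 0.3388]
eef_rot: [0.988, 0.151, -0.039, 0.01]
contact_force: [-0.4, 0.3, 0.9]
opening: 1.002
```

```bash
python3 - <<'E'
from h import *
s=get_state(); print(s['clock'],s['contact_force'],s['tool_pos'])
a=snap('side','s21');b=snap('top','t21')
print(boxes_of('drip_tray','top'),mark_of('tray_front','top'),mark_of('tray_front','side'))
h=np.hstack([cv2.imread('pics/s21.png')[80:280,170:390],cv2.imread('pics/t21.png')[110:310,130:350]])
cv2.imwrite('pics/f.png',cv2.resize(h,None,fx=1.8,fy=1.8,interpolation=cv2.INTER_CUBIC))
for m in mark_of('tray_front','top')[:1]+mark_of('tray_front','side')[:0]:
  p=at_z('top',*m['pixel'],.047); print((p-O)@RX,(p-O)@RY)
for n,B in(('red',BL),('yellow',BR)):
  fs=[[ (np.array(m['pixel']).round(1).tolist(),round(m['p'],2)) for m in mark_of(f'cup_{n}_floor',c)] for c in('side','top')]
  print(n,fs)
  for phi in(17,):
    f=B+np.array([0,0,.009])*np.cos(np.radians(phi))-RX*.009*np.sin(np.radians(phi)); print('expected floor px',proj('side',f),proj('top',f))
E
```

```text
25.45 [-0.44276649  0.26053165  0.89496919] [ 0.65914733 -0.13329838  0.33876476]
[{'rect': [157.6, 137.0, 264.6, 232.9], 'p': 0.64}] [{'pixel': [215.9, 219.8], 'p': 0.65}] [{'pixel': [203.1, 253.7], 'p': 0.68}, {'pixel': [185.8, 290.0], 'p': 0.2}]
-0.10552510058963648 0.0037938540088388326
red [[([226.7, 315.0], 0.79), ([262.9, 227.2], 0.63)], [([180.9, 317.1], 0.98), ([284.5, 337.4], 0.88), ([196.9, 173.7], 0.79)]]
expected floor px (np.float64(147.7561600050142), np.float64(250.12235167867044)) (np.float64(195.43408166835815), np.float64(175.19336685891125))
yellow [[([311.9, 241.2], 0.66), ([163.8, 287.5], 0.57)], [([170.6, 237.7], 0.62)]]
expected floor px (np.float64(165.0863904084076), np.float64(282.37996044066944)) (np.float64(176.19532638101492), np.float64(239.315113789703))
```

View pics/f.png

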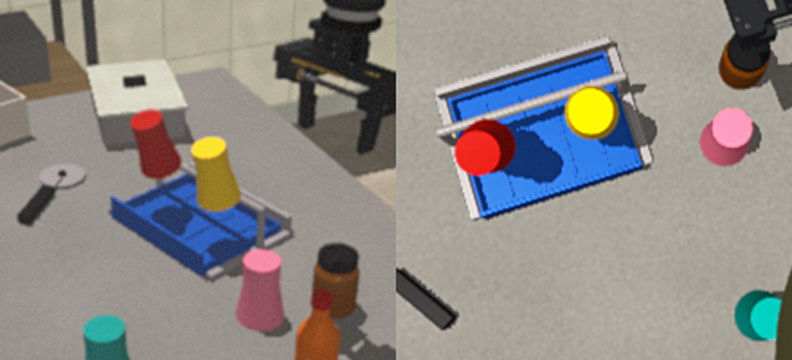

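View pics/t21.png

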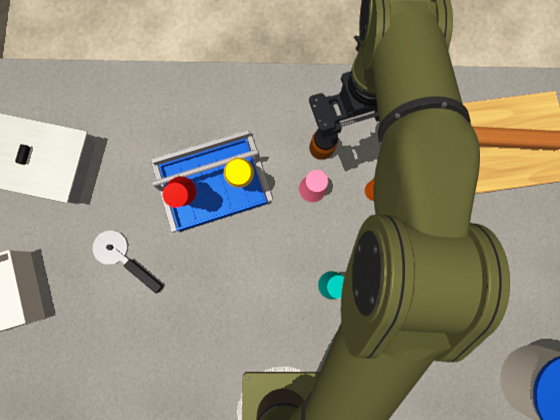

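```bash
python3 - <<'E'
from h import *
for n,B,a,b in(('red',BL,(191.5,178.2),(145,252)),('yel',BR,(172.0,238.2),(162.0,286.5))):
  p,g=tri(ray('top',*a),ray('side',*b)); d=p-B; print(n,p,g,'rel',d@RX,d@RY,d[2])
im=cv2.imread('pics/s21.png')[110:210,220:330]; im2=cv2.imread('pics/t21.png')[145:225,150:260]
cv2.imwrite('pics/g.png',np.vstack([cv2.resize(im,None,fx=7,fy=7,interpolation=cv2.INTER_CUBIC)[:560]][:1]))
E
```

```text
red [0.53430463 0.23914353 0.20811186] 0.00325429054368786 rel -0.00040688272144841106 -0.00989670073440978 0.021111856659948414
yel [0.58528912 0.10634836 0.20187727] 0.005234562754598113 rel 0.008097158191231713 -0.0018883674046994388 0.014877267507916181
```

View pics/g.png

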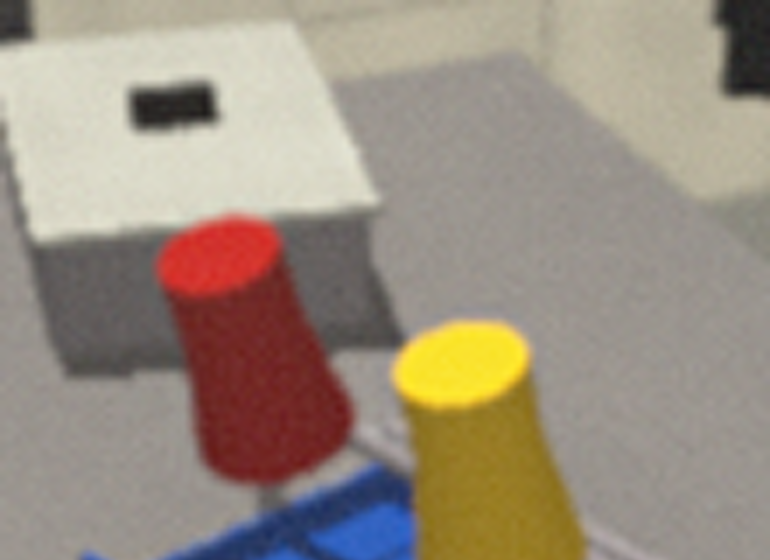

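```bash
python3 - <<'E'
from h import *
c=[];
for n,f in(('side','s21'),('top','t21')):
  im=cv2.imread(f'pics/{f}.png'); r0=im[:240,:300].astype(int)
  for nm,m in(('red',(r0[...,2]>150)&(r0[...,1]<60)),('yel',(r0[...,2]>200)&(r0[...,1]>170)&(r0[...,0]<90))):
    k,l,st,ce=cv2.connectedComponentsWithStats(m.astype(np.uint8)); i=1+np.argmax(st[1:,4]); 
    pts=np.argwhere(l==i)[:,::-1].astype(np.int32); e=cv2.minEnclosingCircle(pts)
    hull=cv2.convexHull(pts); el=cv2.fitEllipse(hull); print(n,nm,st[i],ce[i].round(1),np.round(el[0],1),np.round(el[1],1)); c.append((n,nm,el[0]))
for nm,B in(('red',BL),('yel',BR)):
  q={n:e for n,m,e in c if m==nm}
  p,g=tri(ray('top',q['top'][1],q['top'][0]),ray('side',q['side'][1],q['side'][0])); d=p-B; print(nm,p.round(4),g,'rel',(d@RX).round(4),(d@RY).round(4),d[2].round(4))
E
```

```text
side red [243 142  17  10 123] [250.8 146.6] [250.8 146.6] [ 8.9 16.9]
side yel [277 157  18  11 164] [285.4 161.9] [285.3 161.8] [10.9 18.5]
top red [163 177  25  31 509] [175.  193.8] [174.9 192.8] [24.2 29. ]
top yel [225 159  26  26 524] [237.4 171.2] [237.4 171.1] [25.1 26.3]
red [0.5333 0.2485 0.1986] 0.002690914748927329 rel 0.0015 -0.0007 0.0116
yel [0.5851 0.1088 0.2019] 0.0008818505828001555 rel 0.0087 0.0005 0.0149
```

```bash
python3 - <<'E'
from h import *
for x,y in[(155,372),(595,237)]:
    p=at_z('top',120+y/5-.5,137+x/5-.5,.024); print('back0',(p-O)@RX,(p-O)@RY)
for x,y in[(90,182),(436,73)]:
    p=at_z('top',120+y/4-.5,137+x/4-.5,.024); print('back now',(p-O)@RX)
a=snap('side','s22').astype(int); b=cv2.imread('pics/s21.png')[...,::-1].astype(int)
print(np.abs(a-b)[120:230,220:330].mean(), np.abs(a-b)[300:,300:].mean(), get_state()['clock'])
E
```

```text
back0 -0.0038449866464455567 0.1216709173652044
back0 -0.00221111338485012 -0.1241019564974831
back now 0.07912680018833325
back now 0.08389610680963057
2.490853994490358 2.4170192307692306 26.05
```

Call:
jog_arm(rows=[[[0, 0, 0], 0], [[0, 0, 0], 0], [[0, 0, 0], 0], [[0, 0, 0], 0], [[0, 0, 0], 0], [[0, 0, 0], 0], [[0, 0, 0], 0], [[0, 0, 0], 0], [[0, 0, 0], 0], [[0, 0, 0], 0], [[0, 0, 0], 0], [[0, 0, 0], 0]])

```text
clock: 27.05
tool_pos: [0.6594, -0.1336, 0.3392]
eef_rot: [0.988, 0.151, -0.038, 0.01]
contact_force: [-0.9, -0.8, -0.2]
opening: 0.999
```

```bash
python3 - <<'E'
from h import *
a=snap('side','s23').astype(int); b=cv2.imread('pics/s21.png')[...,::-1].astype(int)
print(np.abs(a-b)[120:230,220:330].mean(), np.abs(a-b)[300:,300:].mean())
E
```

```text
2.4880165289256198 2.412008547008547
```

```bash
python3 -c "
from plant import workorder
print(workorder.finish_job())"
```

```text
the job is handed in; nothing more can be done
None
```

The job is done and handed in at about 27 s: the tray is pushed home, and both cups hang mouth-down on the pegs with the gripper clear of them. The red cup is on the left peg and the yellow one on the right.

**Tray:** I pushed it with closed fingers until it stopped. The force rose from about 2 N to 12 N and a further 3 mm of commanded travel moved nothing. The last picture puts the front wall about 106 mm in front of the rack's origin, roughly 81 mm further in than at the start. That is not a reading of the tray's position itself. The push at the stop also showed an upward force of about 13 N, which I put down to friction on the wall.

**Cups:** I lowered each one until its floor met the ball, at about 7 to 10 N, near the height I had worked out. I then eased off, opened the fingers and lifted away. Over the following 1.6 s the pictures of the pegs showed no change beyond image noise.
- **Yellow:** the measured base height (15 mm above the ball centre) fits a fully seated cup. It hangs more upright than red, at roughly 10 to 13 degrees.
- **Red:** it measured 12 mm, but the colour mask also took in some of the cup's wall. For red the contact force and release height are better evidence.

**Check that disagreed:** the network's floor points for the hanging cups were 2 to 6 pixels off what I expected. It missed the red one in the side view.

**Other objects:** I did not touch the sauce bottle, spice jar or pizza cutter. I did not re-measure their positions, and the arm hid part of the bottle in the last top view.

**Tool tilt:** early on, a move just out of reach left the tool tilted about 4 degrees. It stayed that way but did not affect the grasps.

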